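# Show a broken tensile test piece to the inspection camera

## Robot

A 7-joint arm with a two-finger parallel gripper is mounted at the origin on the work surface. World frame = base frame: x ahead of the robot, y to its left, z up, the work surface at z = 0. Lengths are in m, angles in rad, forces in N, time in s.
With the tool pointing down it reaches from about 0.425 to 1.025 m from the base axis. Payload 9.4 kg.
Tool frame: the origin (TCP) lies at the very end of the fingers, on their centre line; the grasp point (between the pads) lies 19 mm behind it; z points along the fingers, y is the line along which they close (so a half turn about z gives the same grasp; the last joint's range is limited). The gripper opens to 93 mm and grips with 3 to 60 N. Pads are 15 mm wide; open, the fingers measure 128 mm over their backs; the gripper's body (75 mm by 188 mm) begins 65 mm behind the grasp point.
Start: joints at [1.198, 0.599, -0.003, 1.599, 0.002, 0.943, -0.08], TCP at [0.211, -0.694, 0.219] pointing down, gripper open.
Joint ranges: [-2.57, 2.57], [-0.35, 1.97], [-1.29, 1.29], [0.11, 2.56], [-1.05, 4.19], [0.11, 1.86], [-2.63, 2.63]. Speed limits (rad/s): [2.22, 2.22, 3.01, 3.01, 3.14, 3.14, 3.14].

## Interface

Orientations are given as a unit quaternion [x, y, z, w].
In Python, from workcell import robot, optics gives the robot as it stands.
- The arm moves only by the shell command python3 -m jog 'ROWS' [FORCE]. ROWS is JSON, a list that holds one entry, the list of rows, each a list of 7 numbers: the finger opening in mm, from 0 to 93, then the shift along the tool's x, y, z in mm, then the turn, a rotation vector about the tool's x, y, z in rad. In form: [[[claw, tx, ty, tz, rx, ry, rz], ...]]. A call has 1 to 5 rows; each row is the pose to reach, as a shift and turn from the pose commanded when the call began, along the tool's axes at that moment; what a row does not reach only later rows make up. A row lasts 1/8 s, in which the tool goes at most 62.5 mm and 10.7 degrees, less where a joint would pass 70% of its speed; a pose out of reach is approached as far as the arm can. A call with a gripper value outside its range is refused whole. The fingers move at their own pace and stop on an object; FORCE is the grip in N (left out, the last holds). Time passes only in rows, so rows that repeat a pose let the fingers close. It gives the time, the measured TCP pose, the force, the opening and the grip force at its end, in the units of the state.
- robot.state(): the state, without advancing time (a new reading comes with each control period).
- optics.grab_frame(name): name is "scene" or "side" or "wrist"; returns a dict with "image" (400x640x3 uint8, red, green, blue), "fx", "fy", "cx", "cy" (pixels), "rvec" (rotation vector, rad) and "tvec" (3), from world to camera coordinates, as OpenCV has them. Camera axes: x right, y down, z forward; pixel columns grow to the right and rows downward; lengths in m; the calibration is good to about 2 mm. A picture is of the moment at which its call begins. There is no depth.
- robot.close_job(): hands the job in; it is judged then, once.
The state is a dict: "clock": time; "q": joint angles; "qd": joint speeds; "joint_efforts": joint torques, N m; "eef_pos": TCP position; "eef_rot": TCP orientation; "force": force on the tool from outside, world axes, zero at the start; "moment": the same for the moment, N m; "grip_width": finger opening in m; "grasp_force": force on a finger pad.
Only numpy, scipy, OpenCV 4.12 (cv2) and the standard library are available. Lean on these libraries where they do the work, as an engineer would, in place of code of your own. Each camera call takes 0.05 s, during which the arm holds its last target. There are 200 camera calls.

## Task

By its knob, pull the spring-loaded retaining slide of the test-piece holder out to its stop and leave it out, then lift the broken test piece out of the holder. Hold it up to the inspection camera with its thin broken end pointing straight into the lens, along the lens axis and centred on it, the broken face 60 mm from the lens, and finish while still holding it there, still, in the air. Do not touch the camera or its stand, and leave the jar, eyepiece and resin mount where they are.

Things in the scene. Friction and masses are not known exactly. Their poses are not given: they have to be found in the camera images.
- holder: Fixed aluminium holder, base plate 215 x 64 x 12 mm. Origin on the bench below the test piece's origin (within 2 mm), x from the slide end towards the broken end. Carries the piece's axis level 50 mm up: U block 60 mm high at x -60 to -30 mm, 55 mm high fork at x 50 to 62; between them only the base plate, room for fingers. Behind: spring housing 58 mm high, slide guides 65 mm high, 51 wide.
- gate (a joint): Pull-out of the steel retaining slide, m: 0 = in, 0.030 = at its stop; starts at 0 to 0.008. Moves level to the holder's -x. Its 32 mm wide tongue, 60 to 65 mm above the bench, covers the last 22 mm of the piece's tail when in; the tail is free from 0.022 on. A light spring (0.4 to 1.6 N) pulls it in but its friction (3 N) keeps it where it is left; pulling takes about 5 N.
- gate_knob (a point): Centre of the top of the slide's black upright round knob, 18 mm in diameter (20 in its lowest 5 mm), 33 mm tall, standing on the tongue; its top is 98 mm above the bench. On the holder's centre line at x = -78 mm minus the pull-out.
- test_bar: Broken half of a steel tensile test piece, loose, 0.14 to 0.26 kg, 128 mm long. Origin on its long axis, at about its centre of mass; x axis along it towards the broken end. Square shank 16 x 16 mm from x = -54 to 30 mm, taper to x = 38 mm, then a thin round part of 10 mm diameter that ends in the broken face at x = 74 mm.
- broken_end (a point): Centre of the broken face of the test piece, at x = 74 mm on its axis.
- camera: Inspection camera on a fixed stand, white, 140 mm long, with a 68 mm round white ring about the lens. Origin at the centre of the lens front, 195 mm above the bench; x runs along the lens axis from the lens back into the camera: it looks along its -x, 25 degrees below level. Nothing stands in front of the lens.
- view_point (a point): The point in the air on the lens axis 60 mm in front of the lens, 170 mm above the bench: where the centre of the broken face belongs. The test piece's x axis then points the same way as the camera's x axis (25 degrees upward, into the lens).
- camera_stand: White fixed stand of the camera: base 170 x 140 x 26 mm and a 24 mm round column. Origin on the bench; in its frame the base spans x -50 to 120 mm, and the view point is at x = -150, z = 170 mm; the camera rises to about 275 mm. Not to be touched.
- jar: Bystander: amber glass jar with a black cap, 60 mm in diameter, 85 mm high; origin at its underside.
- eyepiece: Bystander: black microscope eyepiece standing on end, 34 mm in diameter, 60 mm high; origin at its underside.
- mount: Bystander: black resin mount, a disc 32 mm in diameter, 18 mm high; origin at its underside.
Not all that is in view belongs to the job. There is more than one size of the test_bar; the job needs the middle-sized.

How it is judged:
On the way, in this order (a step that is already met when the one before it is completed fails the run):
1. the slide is pulled out to its stop while the test piece still lies in the holder (value of joint gate above 0.027 m and distance of test_bar from where it was at the start of the episode below 0.012 m), for 0.1 s.
2. the test piece is lifted out of the holder in the fingers (height (world z) of test_bar above 0.085 m and contact force between the fingers and test_bar above 0.5 N and contact force between holder and test_bar below 0.05 N), for 0.2 s.
At the end, for the whole second after the job is handed in: Only the fingers hold the test piece, at rest; broken face within 12 mm of the view point along the lens axis and 10 mm across it (each way); its axis within 0.16 rad of the lens axis, broken end to the lens; the slide still out by over 22 of its 30 mm (x of broken_end in the frame of view_point between -0.012 and 0.012 m and y of broken_end in the frame of view_point between -0.01 and 0.01 m and z of broken_end in the frame of view_point between -0.01 and 0.01 m and angle between the x axis of test_bar and the x axis of camera, either way round below 0.16 rad and x of test_bar in the frame of camera below -0.1 m and height (world z) of test_bar above 0.11 m and contact force between the fingers and test_bar above 0.5 N and contact force between each of holder, camera_stand and test_bar below 0.05 N and linear speed of test_bar below 0.02 m/s and angular speed of test_bar below 0.2 rad/s and value of joint gate above 0.022 m); the arm keeps its last pose, push and grip.
It fails at once if the camera or its stand is touched (contact force between any of test_bar, the fingers, the arm and camera_stand above 1 N).
It fails at once if a bystander is moved by more than 25 mm (distance of any of jar, eyepiece, mount from where it was at the start of the episode above 0.025 m).
It also fails if it takes over 53 s, if anything falls off the work surface, if the arm or the gripper's body presses on something with over 40 N, if the wrist force passes 120 N, or if a joint passes its speed limit or range.

## Working session

There is one attempt and no reset: what is moved stays moved. The work goes in short steps, Python scripts to look and compute and a shell command to move; the robot and the scene stay as the last step left them, time stands still between calls to the robot, and variables do not carry over. Pictures are saved under pics/ and viewed, at most 10 in all, crops included, and the job is handed in when it is done.

```bash
ls; mkdir -p pics; python3 - <<'E'
from workcell import robot, optics
import cv2,pickle
d={}
for n in ["scene","side","wrist"]:
    f=optics.grab_frame(n); d[n]=f
    cv2.imwrite(f"pics/{n}0.png",f["image"][:,:,::-1])
    print(n,f["fx"],f["cx"],f["cy"],f["rvec"],f["tvec"])
pickle.dump(d,open("f0.pkl","wb"))
print(robot.state())
E
```

```text
pics
scene 373.74806188163814 317.33694625392957 195.97869677496507 [ 1.45623507  1.92534656 -0.9454349 ] [ 0.23118183 -0.22435976  1.43877728]
side 453.0095809676599 312.5209215970526 199.20525741919334 [ 0.97679531 -2.28175727  1.25502493] [0.35556456 0.35638651 0.71173844]
wrist 280.2997407350689 322.16267097343894 202.25682271265825 [-2.35940779  1.74731819  0.21860118] [-0.72515972 -0.02889173  0.38920812]
{'clock': 0.15, 'q': array([ 1.19834896,  0.59995943, -0.00253116,  1.59990998,  0.00182599,
        0.94292204, -0.07979932]), 'qd': array([ 0.00020019, -0.00160617,  0.00065725, -0.00297507,  0.0002037 ,
       -0.00050845, -0.00067498]), 'joint_efforts': array([ 3.33964948e-03, -7.65589285e+01,  1.49898726e+00, -2.52568066e+01,
       -5.24396519e-02,  1.47745205e-02,  1.17105433e-04]), 'eef_pos': array([ 0.21117921, -0.69318991,  0.21795839]), 'eef_rot': array([ 9.89081691e-01,  1.47367062e-01, -1.58115082e-04, -5.77495140e-04]), 'force': array([-0.09941046,  0.24457465, -0.20778715]), 'moment': array([-0.01249374,  0.02116497, -0.01637884]), 'grasp_force': 0.0, 'grip_width': 0.09267650120008182}
```

View pics/scene0.png

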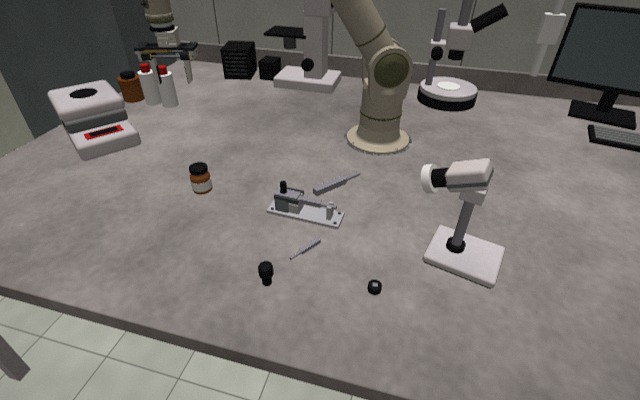

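View pics/side0.png

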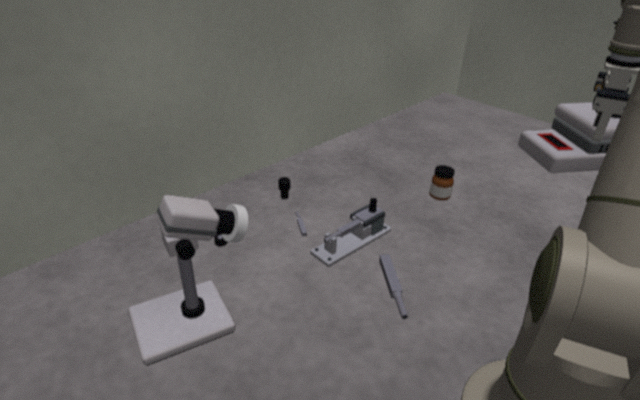

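Scene: holder at (305,208) with its knob at (283,187); the camera and stand are at (465,210). Bar candidates: the large one at (337,183) lying on the bench, the small one at (305,248) on the bench, and the middle one in the holder. The one in the holder fits the task. Side: holder at (350,240), knob at (373,205), lens ring at (236,224). I'll confirm this in a crop.

```bash
cat > h.py <<'E'
import numpy as np,cv2,pickle
def P(f):
    R=cv2.Rodrigues(np.array(f["rvec"],float))[0]; t=np.array(f["tvec"],float).ravel(); return R,t
def ray(f,u,v):
    R,t=P(f); d=R.T@np.array([(u-f["cx"])/f["fx"],(v-f["cy"])/f["fy"],1.]); return -R.T@t,d/np.linalg.norm(d)
def onz(f,u,v,z):
    c,d=ray(f,u,v); return c+d*(z-c[2])/d[2]
def two(f,a,g,b):
    c1,d1=ray(f,*a);c2,d2=ray(g,*b)
    s=np.linalg.lstsq(np.c_[d1,-d2],c2-c1,rcond=None)[0]
    p,q=c1+d1*s[0],c2+d2*s[1]; return (p+q)/2,np.linalg.norm(p-q)
def proj(f,p):
    R,t=P(f); x=R@np.array(p)+t; return [f["fx"]*x[0]/x[2]+f["cx"],f["fy"]*x[1]/x[2]+f["cy"]]
E
python3 - <<'E'
import pickle,cv2,numpy as np
from h import *
d=pickle.load(open("f0.pkl","rb"))
def crop(n,x,y,w,h,k): return cv2.resize(d[n]["image"][y:y+h,x:x+w,::-1],None,fx=k,fy=k,interpolation=cv2.INTER_CUBIC)
a=np.hstack([crop("scene",260,165,100,75,4),crop("side",305,190,100,75,4)])
b=np.hstack([crop("scene",410,145,100,75,4),crop("side",150,180,100,75,4)])
cv2.imwrite("pics/c1.png",np.vstack([a,b]))
for n in d:print(n,ray(d[n],320,200))
E
```

```text
scene (array([1.29648035, 0.11550617, 0.6925745 ]), array([-0.76269251, -0.20001723, -0.61505548]))
side (array([-0.03428027,  0.54597412,  0.6787829 ]), array([ 0.5837141 , -0.60390603, -0.54274797]))
wrist (array([ 0.2757432 , -0.67462012,  0.38344191]), array([-0.22907215, -0.06030491, -0.97153964]))
```

View pics/c1.png

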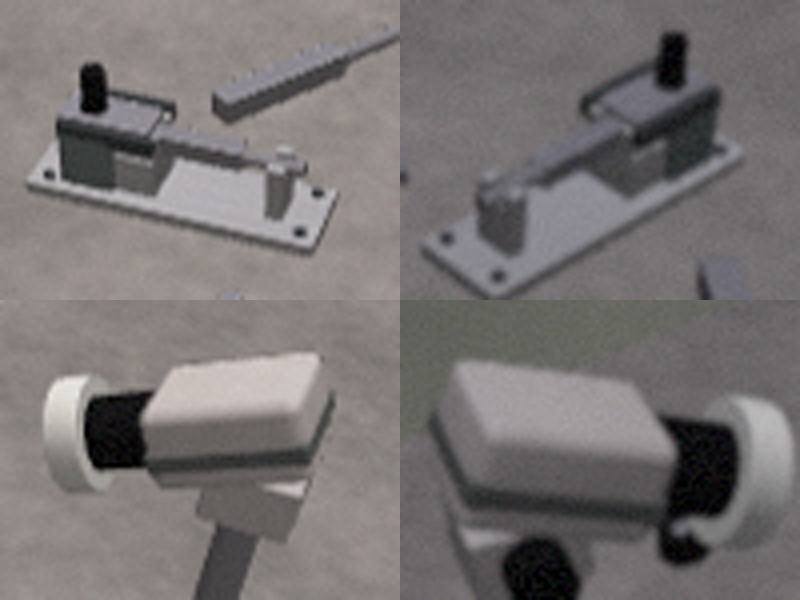

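The crop confirms it. The held bar has a square shank and its thin end sits in the fork, with its tail under the tongue, so it is the middle-sized one. Next come the measurements.

```bash
python3 - <<'E'
from h import *
d=pickle.load(open("f0.pkl","rb")); S,T=d["scene"],d["side"]
c=lambda x,y,ox,oy:((x+.5)/4-.5+ox,(y+.5)/4-.5+oy)
def s(x,y): return c(x,y,260,165)
def t(x,y): return c(x-400,y,305,190)
np.set_printoptions(precision=4,suppress=True)
print("scene base corners FL,FR,BR,BL(z.012)"); cs=[onz(S,*s(*p),.012) for p in [(27,183),(313,248),(338,190)]]
for p in cs: print(p)
print(np.linalg.norm(cs[0]-cs[1]),np.linalg.norm(cs[1]-cs[2]))
ct=[onz(T,*t(*p),.012) for p in [(423,243),(494,295),(744,150)]]
for p in ct: print(p)
print(np.linalg.norm(ct[0]-ct[1]),np.linalg.norm(ct[1]-ct[2]))
print("knob", two(S,s(93,67),T,t(674,37)), onz(S,*s(93,67),.098), onz(T,*t(674,37),.098))
print("bend", two(S,s(305,168),T,t(484,188)))
# stand base white masks
for n,f,roi in (("scene",S,(415,222,95,65)),("side",T,(125,280,115,80))):
    x,y,w,h=roi; im=f["image"][y:y+h,x:x+w].astype(int)
    m=(im.min(2)>150).astype(np.uint8)
    k=max(cv2.findContours(m,0,2)[0],key=cv2.contourArea)
    k=cv2.convexHull(k); a=cv2.approxPolyDP(k,4,True)[:,0]+[x,y]
    print(n,m.sum(),a.tolist())
    q=[onz(f,*p,.026) for p in a]
    for i,p in enumerate(q): print(p,np.linalg.norm(p-q[i-1]))
    
# ring
for n,f,roi in (("scene",S,(415,155,25,45)),("side",T,(215,195,40,60))):
    x,y,w,h=roi; im=f["image"][y:y+h,x:x+w].astype(int); m=(im.min(2)>150).astype(np.uint8)
    k=max(cv2.findContours(m,0,2)[0],key=cv2.contourArea); print(n,cv2.boundingRect(k),cv2.fitEllipse(k),x,y)
E
```

```text
scene base corners FL,FR,BR,BL(z.012)
[ 0.5415 -0.2401  0.012 ]
[ 0.5523 -0.0284  0.012 ]
[ 0.4875 -0.0252  0.012 ]
0.21203028008962205 0.06486761222749225
[ 0.5462 -0.0279  0.012 ]
[ 0.4865 -0.0253  0.012 ]
[ 0.4753 -0.2375  0.012 ]
0.05980887101960266 0.21256535396313353
knob (array([ 0.5081, -0.1975,  0.0982]), np.float64(0.001242488397120248)) [ 0.5071 -0.1983  0.098 ] [ 0.5081 -0.1968  0.098 ]
bend (array([ 0.5196, -0.0456,  0.0552]), np.float64(0.00616271331220191))
scene 2388 [[439, 225], [504, 247], [493, 283], [424, 256]]
[0.4862 0.2336 0.026 ] 0.13140556038574983
[0.5264 0.3924 0.026 ] 0.16379822821419784
[0.6556 0.3552 0.026 ] 0.13448049371046322
[0.6134 0.2005 0.026 ] 0.160382853619069
side 2505 [[210, 282], [231, 324], [144, 355], [133, 315]]
[0.6014 0.2066 0.026 ] 0.15728293501049276
[0.48  0.241 0.026] 0.12616135937446177
[0.5257 0.3901 0.026 ] 0.15595320156400458
[0.6244 0.3622 0.026 ] 0.10256108355794698
scene (6, 9, 17, 28) ((49.0843391418457, 36.33682632446289), (34.30654525756836, 88.56945037841797), 120.35745239257812) 415 155
side (19, 10, 14, 19) ((26.390871047973633, 18.972105026245117), (10.444124221801758, 19.610536575317383), 157.4468231201172) 215 195
```

```bash
cat >> h.py <<'E'
from scipy.spatial.transform import Rotation as Ro
def toolR(yaw,pitch=0):
    """tool x at world yaw (deg), raised by pitch deg; tool y horizontal; z down"""
    a,b=np.radians([yaw,pitch]); u=np.array([np.cos(a),np.sin(a),0]); Z=np.array([0,0,1.])
    x=np.cos(b)*u+np.sin(b)*Z; y=np.cross(-Z,u); return np.c_[x,y,np.cross(x,y)]
def plan(p,R):
    from workcell import robot
    s=robot.state(); R0=Ro.from_quat(s["eef_rot"]).as_matrix()
    print("t",s["clock"],"pos",s["eef_pos"].round(4),"F",s["force"].round(1),"w",round(s["grip_width"]*1000,1),"g",s["grasp_force"])
    print("shift mm",(R0.T@(np.array(p)-s["eef_pos"])*1000).round(1),"rot",Ro.from_matrix(R0.T@R).as_rotvec().round(3))
E
python3 - <<'E'
from h import *
np.set_printoptions(suppress=True)
d=pickle.load(open("f0.pkl","rb")); S,T=d["scene"],d["side"]
yaw=75; u=np.array([np.cos(np.radians(yaw)),np.sin(np.radians(yaw)),0])
o=np.array([.5625,.263,0]); vp=o-.15*u+[0,0,.17]
R=toolR(yaw,25); x,y,z=R.T; lens=vp+.06*x
print("vp",vp,"lens",lens)
th=np.linspace(0,2*np.pi,73)
c=[lens+.034*(np.cos(a)*y+np.sin(a)*z) for a in th]
for n,f in (("scene",S),("side",T)):
    q=np.array([proj(f,p) for p in c]); print(n,"front circle bbox",q.min(0),q.max(0))
print("jar",onz(S,201,190,0),"eyep",onz(S,266,283,0),"mount",onz(S,375,290,0))
# ring mask
for n,f,(X,Y,w,h) in (("scene",S,(415,155,26,45)),("side",T,(215,195,40,60))):
    im=f["image"][Y:Y+h,X:X+w].astype(int); print(n); print((im.min(2)[::3]//10))
plan([.508,-.1975,.14],toolR(87))
E
```

```text
vp [0.52367714 0.11811113 0.17      ] lens [0.53775133 0.17063669 0.1953571 ]
scene front circle bbox [419.72367404 165.37581339] [431.25581638 194.45308274]
side front circle bbox [227.74763862 202.89134107] [246.19725584 240.0929256 ]
jar [ 0.49182958 -0.47821639  0.        ] eyep [ 0.77706596 -0.14804669  0.        ] mount [0.72723726 0.10037161 0.        ]
scene
[[12 12 12 12 12 12 12 13 13 13 12 12 13 13 12 13 12 12 12 13 12 12 13 13
  13 12]
 [13 13 13 12 13 13 12 12 13 12 12 12 12 11 12 12 12 12 12 12 12 12 12 11
  12 12]
 [12 13 12 13 13 13 13 12 12 12 12 12 11 12 12 12 12 12 12 12 12 12 12 12
  12 13]
 [13 12 13 12 12 12 12 12 12 15 15 18 18 18 19 19 19 15 14 14 13 12 12 12
  12 12]
 [12 12 12 12 12 12 12 17 22 21 21 21 22 21 21 17 15 15 15 15 15 15 14 13
  13 11]
 [12 13 13 13 12 13 17 21 20 20 20 20 21 20 18 15 15  5  1  0  2  2  0  1
   2  2]
 [12 12 12 12 12 13 19 19 19 19 19 19 19 20 15 15  4  1  2  1  1  2  2  2
   1  2]
 [12 12 12 12 12 13 17 17 17 17 17 17 18 18 15 15  0  0  2  1  1  1  0  0
   1  1]
 [12 12 12 13 13 13 15 15 15 15 15 15 15 16 15 14  2  0  1  1  1  0
[... 2448 characters left out ...]
 8  8  8  8  8  8  8
   8  9  9 10 10 11 10 10 10 10 10 10 10 10 10 10]
 [ 3  1  0  1  0  1  0  1  0  1  1  4  7  9 10 10 10 10 10 10 10 10 10 10
  10 10 11 10 10 11 10 10 10 10 10 10 10 10 10 10]
 [10  9  7  5  5  5  6  6  8  8  9 10 10 10 10 10  9 10  9 10 10 10 10 10
  10 10 10 10 10 10 10 10 10 10 10 10 10 10 10 10]
 [10 10 10 10 10 11 10 11 10 10 11 10 10  9 10 10 10 10 10 10 10 10 10 10
  10 10 10 10 10 10 10 10 10  9 10 10 10 10 10 11]
 [10 10 10 10 10 10 10 10 10 11 10 11 10 10 10  9 10 10 10  9 10 10  9 10
  10 10 10 11 10 10 10 10 10 11 10 11 11 11 10 11]]
t 0.15 pos [ 0.2112 -0.6932  0.218 ] F [-0.1  0.2 -0.2] w 92.7 g 0.0
shift mm [ 428.4 -387.5   78.4] rot [-0.001 -0.001 -1.223]
```

```bash
python3 -m jog '[[[93,43,-39,0,0,0,-0.18],[93,86,-78,0,0,0,-0.36],[93,129,-117,0,0,0,-0.54],[93,172,-156,0,0,0,-0.72],[93,214,-194,0,0,0,-0.9]]]'; python3 - <<'E'
from h import *
plan([.508,-.1975,.14],toolR(87))
E
```

```text
clock: 0.78
eef_pos: [0.3602, -0.4438, 0.2186]
eef_rot: [0.825, 0.565, -0.0, 0.0]
force: [0.7, -0.1, -0.9]
grip_width: 0.0931
grasp_force: 0.0
t 0.775 pos [ 0.3602 -0.4438  0.2186] F [ 0.7 -0.1 -0.9] w 93.1 g 0.0
shift mm [283.   49.   78.6] rot [ 0.     0.    -0.317]
```

```bash
python3 -m jog '[[[93,57,10,0,0,0,-0.1],[93,114,20,10,0,0,-0.2],[93,171,30,20,0,0,-0.317],[93,228,40,30,0,0,-0.317],[93,283,49,40,0,0,-0.317]]]'; python3 - <<'E'
from h import *
from workcell import optics
plan([.508,-.1975,.071],toolR(87))
f=optics.grab_frame("wrist"); pickle.dump(f,open("w1.pkl","wb")); cv2.imwrite("pics/w1.png",f["image"][:,:,::-1])
print(proj(f,[.508,-.1975,.098]))
E
```

```text
clock: 1.4
eef_pos: [0.5095, -0.1986, 0.1783]
eef_rot: [0.727, 0.686, 0.0, 0.0]
force: [0.2, -0.9, -1.0]
grip_width: 0.0925
grasp_force: 0.0
t 1.4 pos [ 0.5095 -0.1986  0.1783] F [ 0.2 -0.9 -1. ] w 92.5 g 0.0
shift mm [  1.   -1.6 107.3] rot [ 0.    -0.    -0.006]
[np.float64(320.34556982833277), np.float64(205.92987536500618)]
```

View pics/w1.png

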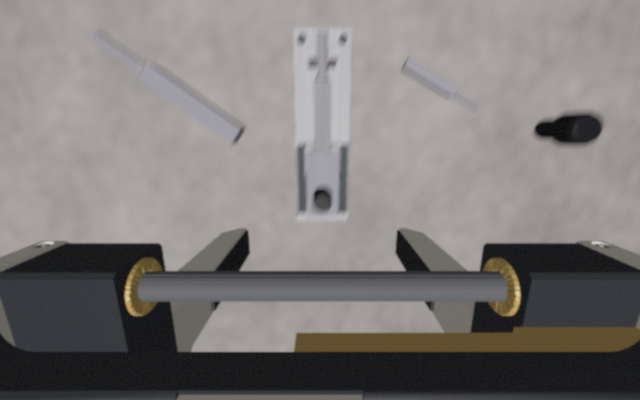

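The wrist view shows the knob at (322,200), the bar along column 322 with its broken end near row 32, and the plate square to the tool. The knob is centred between the fingers. I'll compute the bar position, then descend on the knob.

```bash
python3 - <<'E'
from h import *
f=pickle.load(open("w1.pkl","rb"))
for n,u,v,z in (("end",322,32,.05),("taperstart",322,76,.058),("plateL",294,28,.012),("plateR",350,28,.012),("pl bot",299,219,.012),("pr bot",348,219,.012),("knobtop",322.5,204,.098)): print(n,onz(f,u,v,z).round(4))
E
python3 -m jog '[[[60,1,-1.5,40,0,0,0],[45,1,-1.5,75,0,0,0],[40,1,-1.5,95,0,0,0],[40,1,-1.5,107,0,0,0],[40,1,-1.5,107,0,0,0]]]' 25
```

```text
end [ 0.5186 -0.0419  0.05  ]
taperstart [ 0.5163 -0.0814  0.058 ]
plateL [ 0.49   -0.0247  0.012 ]
plateR [ 0.549  -0.0281  0.012 ]
pl bot [ 0.4787 -0.2355  0.012 ]
pr bot [ 0.5393 -0.239   0.012 ]
knobtop [ 0.5101 -0.1958  0.098 ]
clock: 2.08
eef_pos: [0.507, -0.1991, 0.0711]
eef_rot: [0.727, 0.686, -0.0, -0.0]
force: [0.3, -0.4, -0.4]
grip_width: 0.0478
grasp_force: 0.0
```

```bash
python3 -m jog '[[[0,0,0,0,0,0,0],[0,0,0,0,0,0,0],[0,0,0,0,0,0,0],[0,0,0,0,0,0,0]]]' 25
```

```text
clock: 2.58
eef_pos: [0.5078, -0.1993, 0.0722]
eef_rot: [0.727, 0.686, 0.0, 0.001]
force: [-0.0, -1.0, 4.5]
grip_width: 0.0169
grasp_force: 25.0
```

```bash
python3 -m jog '[[[0,-6,0,0,0,0,0],[0,-12,0,0,0,0,0],[0,-18,0,0,0,0,0],[0,-22,0,0,0,0,0],[0,-25,0,0,0,0,0]]]' 30
```

```text
clock: 3.2
eef_pos: [0.5065, -0.2232, 0.0721]
eef_rot: [0.727, 0.687, 0.001, 0.0]
force: [-0.2, 3.7, 7.7]
grip_width: 0.0169
grasp_force: 30.0
```

```bash
python3 -m jog '[[[0,-1.5,0,0,0,0,0],[0,-3,0,0,0,0,0],[0,-4.5,0,0,0,0,0],[0,-4.5,0,0,0,0,0]]]'
```

```text
clock: 3.7
eef_pos: [0.5063, -0.2264, 0.0721]
eef_rot: [0.727, 0.687, 0.001, -0.0]
force: [1.2, 8.8, 7.3]
grip_width: 0.0168
grasp_force: 30.0
```

```bash
python3 -m jog '[[[0,-1.5,0,0,0,0,0],[0,-3,0,0,0,0,0],[0,-3,0,0,0,0,0],[0,-3,0,0,0,0,0]]]'
```

```text
clock: 4.2
eef_pos: [0.5063, -0.227, 0.0721]
eef_rot: [0.726, 0.688, 0.002, -0.001]
force: [-0.3, 16.0, 10.1]
grip_width: 0.0166
grasp_force: 30.0
```

```bash
python3 -m jog '[[[0,4,0,0,0,0,0],[45,4,0,0,0,0,0],[45,4,0,0,0,0,0],[45,4,0,-30,0,0,0],[45,4,0,-75,0,0,0]]]'; python3 - <<'E'
from h import *
from workcell import optics
plan([.5148,-.116,.130],toolR(87))
f=optics.grab_frame("wrist"); pickle.dump(f,open("w2.pkl","wb"))
g=optics.grab_frame("side"); pickle.dump(g,open("s2.pkl","wb"))
a=cv2.resize(f["image"][0:240,240:400,::-1],None,fx=2.5,fy=2.5,interpolation=2);b=cv2.resize(g["image"][190:265,305:405,::-1],None,fx=4,fy=4,interpolation=2)
cv2.imwrite("pics/c2.png",np.hstack([a,cv2.copyMakeBorder(b,0,300,0,0,0)]))
E
```

```text
clock: 4.82
eef_pos: [0.5046, -0.2276, 0.1462]
eef_rot: [0.727, 0.686, -0.001, -0.002]
force: [0.7, -0.2, -0.4]
grip_width: 0.0444
grasp_force: 0.0
t 4.825 pos [ 0.5046 -0.2276  0.1462] F [ 0.7 -0.2 -0.4] w 44.4 g 0.0
shift mm [112.    3.8  16.3] rot [-0.003 -0.001 -0.006]
```

View pics/c2.png

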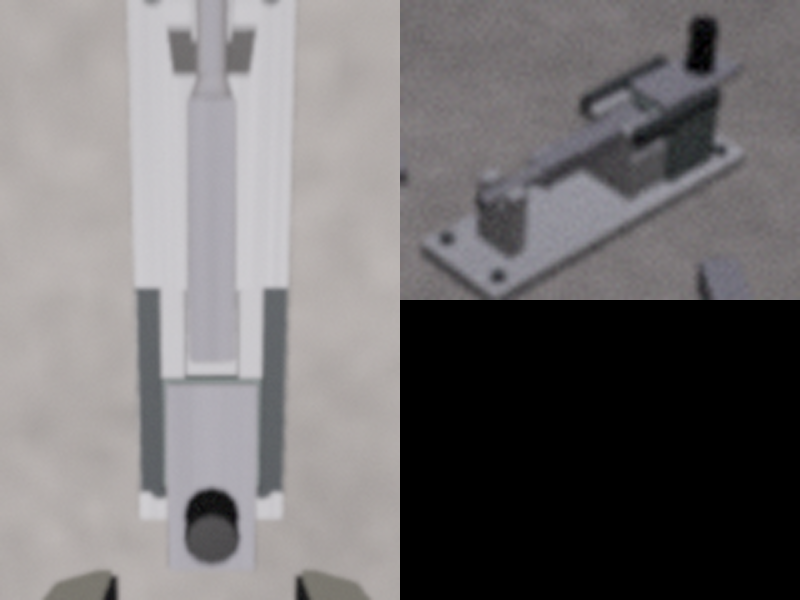

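The slide is out and the bar's tail is free. In the wrist view the tail is at (324,144), the taper start at (324.5,39) and the knob top at (324.5,216).

```bash
python3 - <<'E'
from h import *
f=pickle.load(open("w2.pkl","rb"))
a=onz(f,324.4,144,.058);b=onz(f,324.6,39,.058);k=onz(f,324.5,215.5,.098)
d=(b-a)/np.linalg.norm(b-a); o=a+.054*d
print(a,b,np.linalg.norm(b-a),"yaw",np.degrees(np.arctan2(d[1],d[0])),"origin",o,b-.03*d,"knob",k,np.linalg.norm((k-o)[:2]))
plan([*o[:2],.130],toolR(87))
plan([*o[:2],.034],toolR(87))
E
```

```text
[ 0.50958962 -0.17191843  0.058     ] [ 0.51448071 -0.08824372  0.058     ] 0.08381753263927302 yaw 86.65466121479801 origin [ 0.51274073 -0.11801044  0.058     ] [ 0.51273009 -0.1181926   0.058     ] knob [ 0.50643721 -0.2259587   0.098     ] 0.10813214265208225
t 4.925 pos [ 0.5073 -0.2285  0.1502] F [ 0.9  0.4 -0.2] w 44.4 g 0.0
shift mm [110.7  -1.2  20. ] rot [ 0.005  0.002 -0.006]
t 4.925 pos [ 0.5073 -0.2285  0.1502] F [ 0.9  0.4 -0.2] w 44.4 g 0.0
shift mm [110.8  -1.7 116. ] rot [ 0.005  0.002 -0.006]
```

```bash
python3 -m jog '[[[50,55,-1,0,0,0,0],[50,110,-1.5,20,0,0,0],[50,110.5,-1.5,70,0,0,0],[50,110.5,-1.5,105,0,0,0],[50,110.5,-1.5,118,0,0,0]]]'; python3 - <<'E'
from h import *
plan([.5127,-.118,.032],toolR(86.8))
E
```

```text
clock: 5.55
eef_pos: [0.5093, -0.117, 0.0265]
eef_rot: [0.727, 0.686, -0.001, -0.001]
force: [-0.1, -0.3, 0.7]
grip_width: 0.05
grasp_force: 0.0
t 5.55 pos [ 0.5093 -0.117   0.0265] F [-0.1 -0.3  0.7] w 50.0 g 0.0
shift mm [-0.9  3.4 -5.5] rot [-0.003 -0.    -0.002]
```

```bash
python3 -m jog '[[[50,0,0,-2,0,0,0],[50,0,0,-2,0,0,0],[50,0,0,-2,0,0,0]]]'; python3 - <<'E'
from h import *
plan([.5127,-.118,.032],toolR(86.8))
E
```

```text
clock: 5.92
eef_pos: [0.5112, -0.1176, 0.0318]
eef_rot: [0.728, 0.686, 0.001, 0.001]
force: [-0.5, 0.0, 0.2]
grip_width: 0.05
grasp_force: 0.0
t 5.925 pos [ 0.5112 -0.1176  0.0318] F [-0.5  0.   0.2] w 50.0 g 0.0
shift mm [-0.3  1.6 -0.2] rot [ 0.002  0.    -0.003]
```

```bash
python3 -m jog '[[[0,0,1.5,0,0,0,0],[0,0,1.5,0,0,0,0],[0,0,1.5,0,0,0,0],[0,0,1.5,0,0,0,0],[0,0,1.5,0,0,0,0]]]' 45
```

```text
clock: 6.55
eef_pos: [0.512, -0.1172, 0.0306]
eef_rot: [0.727, 0.686, -0.0, -0.0]
force: [-0.1, -0.3, 0.8]
grip_width: 0.0154
grasp_force: 45.0
```

```bash
python3 -m jog '[[[0,0,0,-5,0,0,0],[0,0,0,-15,0,0,0],[0,0,0,-28,0,0,0],[0,0,0,-43,0,0,0],[0,0,0,-58,0,0,0]]]' 45; python3 -m jog '[[[0,0,0,-15,0,0,0],[0,0,0,-30,0,0,0],[0,0,0,-40,0,0,0],[0,0,0,-40,0,0,0]]]'; python3 - <<'E'
from h import *
from workcell import optics
plan([.52,.05,.14],toolR(75,25))
for n in("wrist","side","scene"):
    f=optics.grab_frame(n); pickle.dump(f,open(n[0]+"3.pkl","wb")); cv2.imwrite(f"pics/{n}3.png",f["image"][:,:,::-1])
E
```

```text
clock: 7.18
eef_pos: [0.5121, -0.1173, 0.09]
eef_rot: [0.727, 0.686, 0.0, 0.0]
force: [-0.2, 0.1, -1.3]
grip_width: 0.0157
grasp_force: 45.0
clock: 7.68
eef_pos: [0.5124, -0.1173, 0.1294]
eef_rot: [0.727, 0.686, 0.0, 0.001]
force: [-0.2, -0.3, -0.7]
grip_width: 0.0157
grasp_force: 45.0
t 7.675 pos [ 0.5124 -0.1173  0.1294] F [-0.2 -0.3 -0.7] w 15.7 g 44.99934375286102
shift mm [167.5  -2.1 -10.7] rot [-0.043  0.435  0.201]
```

View pics/wrist3.png

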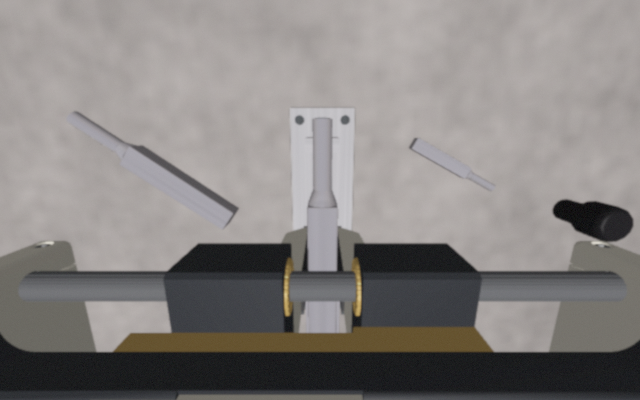

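```bash
python3 - <<'E'
from h import *
from workcell import robot
f=pickle.load(open("w3.pkl","rb")); s=robot.state(); R0=Ro.from_quat(s["eef_rot"]).as_matrix(); p0=s["eef_pos"]
for n,u,v,z in (("end rim",322,118,p0[2]+.019+.005),("shank end",322,206,p0[2]+.019+.008)):
    print(n,(R0.T@(onz(f,u,v,z)-p0)*1000).round(1))
e=np.array([.0745,0,-.019])
R=toolR(75,25); vp=np.array([.5225,.119,.170])
p=vp-.05*R[:,0]-R@e; print(p); plan(p,R)
E
```

```text
end rim [ 72.8   0.6 -24. ]
shank end [ 29.1   0.6 -27. ]
[0.49537432 0.01776559 0.10016418]
t 7.825 pos [ 0.5118 -0.1172  0.1282] F [-0.3 -0.1 -1.6] w 15.4 g 44.99945104122162
shift mm [133.8 -24.1  28.1] rot [-0.045  0.435  0.2  ]
```

```bash
python3 -m jog '[[[0,30,-5,0,-0.009,0.087,0.04],[0,60,-10,0,-0.018,0.174,0.08],[0,90,-16,8,-0.027,0.26,0.12],[0,115,-20,18,-0.036,0.348,0.16],[0,134,-24,28,-0.045,0.435,0.2]]]' 45; python3 -m jog '[[[0,0,0,0,0,0,0],[0,0,0,0,0,0,0],[0,0,0,0,0,0,0],[0,0,0,0,0,0,0]]]'; python3 - <<'E'
from h import *
from workcell import optics
R=toolR(75,25); vp=np.array([.5225,.119,.170]); e=np.array([.073,0.0006,-.019])
plan(vp-R@e,R)
I=[]
for n in("wrist","side","scene"):
    f=optics.grab_frame(n); pickle.dump(f,open(n[0]+"4.pkl","wb")); cv2.imwrite(f"pics/{n}4.png",f["image"][:,:,::-1])
    print(n,"lens",proj(f,vp+.06*R[:,0]),"vp",proj(f,vp))
E
```

```text
clock: 8.45
eef_pos: [0.4957, 0.019, 0.1003]
eef_rot: [0.774, 0.594, 0.173, -0.132]
force: [-0.6, -0.0, -2.2]
grip_width: 0.0153
grasp_force: 45.0
clock: 8.95
eef_pos: [0.4964, 0.0181, 0.1011]
eef_rot: [0.774, 0.595, 0.172, -0.131]
force: [0.2, -0.3, -0.7]
grip_width: 0.0156
grasp_force: 45.0
t 8.95 pos [0.4964 0.0181 0.1011] F [ 0.2 -0.3 -0.7] w 15.6 g 44.999459981918335
shift mm [50.6 -1.4  0.6] rot [0.001 0.001 0.002]
wrist lens [np.float64(320.3481287962777), np.float64(-164.79023209209052)] vp [np.float64(320.2985165725729), np.float64(3.3338779380433152)]
side lens [np.float64(236.6736221717582), np.float64(221.88410684801823)] vp [np.float64(264.64051834741815), np.float64(224.94488750362407)]
scene lens [np.float64(426.0759084928975), np.float64(179.69044427424498)] vp [np.float64(402.3254866250361), np.float64(181.62175505953377)]
```

View pics/wrist4.png

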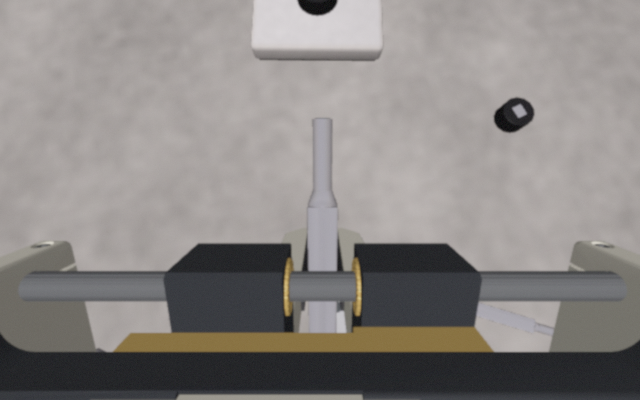

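The base of the stand appears squarely at columns 252–382 (mid 317), with its front bottom edge at row 58. Yaw is therefore right, and there's only a small lateral offset to compute.

```bash
python3 - <<'E'
from h import *
f=pickle.load(open("w4.pkl","rb"))
im=f["image"].astype(int); m=(im.min(2)>150)
for r in (15,30,40,46,50,54,57,59): 
    c=np.where(m[r,200:430])[0]; print(r,(c.min()+200,c.max()+200) if len(c) else None)
for c in (265,290,317,345,370): print(c, im[44:64,c].min(1))
def mid(r,z):
    c=np.where(m[r,200:430])[0]+200; a,b=onz(f,c.min(),r,z),onz(f,c.max(),r,z); return a,b
for r in (15,30,40):
    a,b=mid(r,.026); d=(b-a)[:2]; print((a+b)/2,np.linalg.norm(d),"yaw",np.degrees(np.arctan2(d[1],d[0]))+90)
for r in (57,58,59,60): print(r,onz(f,317,r,0)) 
E
```

```text
15 (np.int64(200), np.int64(429))
30 (np.int64(200), np.int64(429))
40 (np.int64(200), np.int64(429))
46 (np.int64(200), np.int64(429))
50 (np.int64(200), np.int64(429))
54 (np.int64(200), np.int64(429))
57 (np.int64(200), np.int64(429))
59 (np.int64(200), np.int64(429))
265 [207 204 201 193 181 168 152 141 136 131 128 124 119 112 100 105 143 163
 167 168]
290 [207 206 203 196 185 171 157 144 135 133 126 125 119 113 102  94 125 152
 161 162]
317 [206 204 202 197 186 174 159 145 136 131 126 120 118 113 103  93 119 155
 161 163]
345 [205 204 201 197 187 175 161 147 136 129 126 121 116 110 104  98 117 153
 162 162]
370 [203 202 200 196 188 178 163 150 138 132 125 120 115 112 103  97 106 145
 166 167]
[0.5508251  0.25167867 0.026     ] 0.24175872870358908 yaw 75.1856195506339
[0.54620671 0.23400596 0.026     ] 0.23896035687833256 yaw 75.17711156009774
[0.54318674 0.22244971 0.026     ] 0.23713049327970884 yaw 75.1715481598089
57 [0.54532136 0.22247592 0.        ]
58 [0.54499775 0.22124527 0.        ]
59 [0.54467463 0.22001649 0.        ]
60 [0.544352   0.21878955 0.        ]
```

```bash
python3 - <<'E'
from h import *
f=pickle.load(open("w4.pkl","rb"))
im=f["image"].astype(int).min(2); u=np.array([np.cos(np.radians(75)),np.sin(np.radians(75))])
for r in (15,25,35):
    c=np.where(im[r,200:430]>185)[0]+200; a,b=onz(f,c.min()-.5,r,.026),onz(f,c.max()+.5,r,.026); M=(a+b)/2
    print(r,c.min(),c.max(),np.linalg.norm(a-b),M, "lateral of (.519,.122) left+", np.cross(u,np.array([.519,.122])-M[:2]))
vp=np.array([.519,.122,.17]);R=toolR(75,25);th=np.linspace(0,6.28,73)
for n in "ss":pass
for nm in("s4",): pass
d=pickle.load(open("f0.pkl","rb"))
for n in("scene","side"):
    q=np.array([proj(d[n],vp+.06*R[:,0]+.034*(np.cos(a)*R[:,1]+np.sin(a)*R[:,2])) for a in th]);print(n,q.min(0),q.max(0))
plan(vp-R@[.073,.0006,-.019],R)
E
```

```text
15 253 380 0.13513606584533697 [0.55278742 0.25115968 0.026     ] lateral of (.519,.122) left+ -0.0007928429188556463
25 253 380 0.13408918673805814 [0.54968192 0.2393359  0.026     ] lateral of (.519,.122) left+ -0.0007323096883872955
35 252 381 0.13513744307779835 [0.54662526 0.22769362 0.026     ] lateral of (.519,.122) left+ -0.0006715696092994689
scene [421.59176703 164.58917232] [432.97907626 193.57407992]
side [227.48993602 204.72517197] [246.04088276 242.17970645]
t 9.1 pos [0.4961 0.018  0.1009] F [-0.  -0.4 -1.5] w 15.6 g 44.99958336353302
shift mm [52.6 -5.3  1.3] rot [0.001 0.    0.001]<stdin>:6: DeprecationWarning: Arrays of 2-dimensional vectors are deprecated. Use arrays of 3-dimensional vectors instead. (deprecated in NumPy 2.0)
```

```bash
python3 -m jog '[[[0,12,-2,1,0,0,0],[0,24,-5,1,0,0,0],[0,35,-5,1,0,0,0],[0,45,-5,1,0,0,0],[0,52,-5,1,0,0,0]]]' 45; python3 -m jog '[[[0,0,0,0,0,0,0],[0,0,0,0,0,0,0],[0,0,0,0,0,0,0],[0,0,0,0,0,0,0]]]'; python3 - <<'E'
from h import *
from workcell import optics
R=toolR(75,25); vp=np.array([.519,.1213,.170])
plan(vp-R@[.073,.0006,-.019],R)
I=[]
for n,(x,y,w,h) in(("scene",(350,150,100,75)),("side",(215,185,100,75))):
    f=optics.grab_frame(n); pickle.dump(f,open(n[:2]+"5.pkl","wb")); I.append(cv2.resize(f["image"][y:y+h,x:x+w,::-1],None,fx=4,fy=4,interpolation=2))
    print(n,"vp in crop",[(a-b+.5)*4 for a,b in zip(proj(f,vp),(x,y))])
f=optics.grab_frame("wrist")["image"][:250,120:520,::-1]
cv2.imwrite("pics/c5.png",np.vstack([np.hstack(I),cv2.copyMakeBorder(f,0,0,0,400,0)]))
E
```

```text
clock: 9.72
eef_pos: [0.5036, 0.0659, 0.1221]
eef_rot: [0.774, 0.595, 0.172, -0.132]
force: [-0.3, -1.1, -0.6]
grip_width: 0.0157
grasp_force: 45.0
clock: 10.22
eef_pos: [0.5032, 0.0649, 0.1215]
eef_rot: [0.775, 0.594, 0.172, -0.132]
force: [0.6, 0.5, -1.0]
grip_width: 0.0156
grasp_force: 45.0
t 10.225 pos [0.5032 0.0649 0.1215] F [ 0.6  0.5 -1. ] w 15.6 g 44.999465346336365
shift mm [ 0.6  0.1 -0.2] rot [ 0. -0.  0.]
scene vp in crop [np.float64(215.65080560348065), np.float64(125.92041485531752)]
side vp in crop [np.float64(201.46338251358225), np.float64(166.92890160933268)]
```

View pics/c5.png

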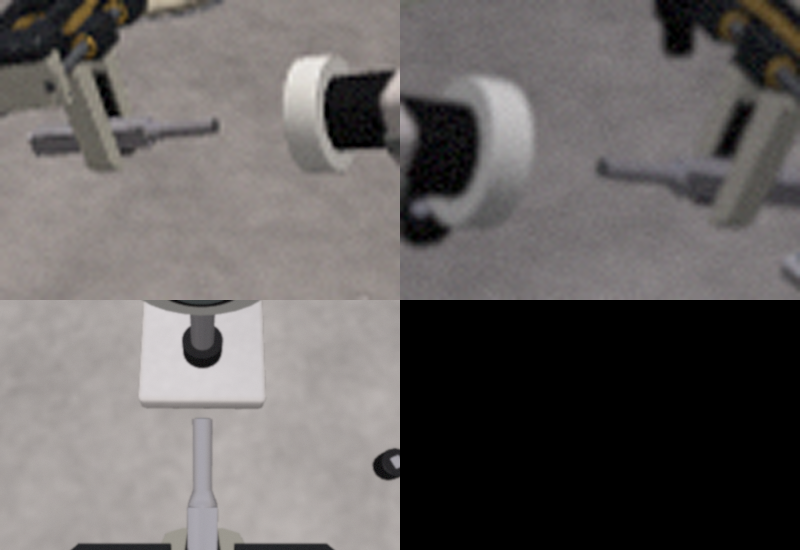

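The broken end is at (217,126) in the scene crop and (601,168) in the side crop, within 1.5 crop pixels of the projected view point. In the wrist view the bar lines up with the stand's column at column 202. Handing in.

```bash
python3 -c "
from workcell import robot
print(robot.close_job())"
```

```text
the job is handed in; nothing more can be done
None
```

I pulled the slide out to its stop, lifted the middle-sized test piece out, and handed in with it held still at the view point, its broken end into the lens. My last measurements put the broken face within about 2 mm of that point; the judge returned no verdict.

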